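Hold a dip probe centred in a shuttered check cell

ROBOT

A 7-joint arm with a two-finger parallel gripper is mounted at the origin on the work surface. World frame = base frame: x ahead of the robot, y to its left, z up, the work surface at z = 0. Lengths are in m, angles in degrees, forces in N, time in s.
With the tool pointing down it reaches from about 0.425 to 0.875 m from the base axis. Payload 4.7 kg.
Tool frame: the origin (TCP) lies at the very end of the fingers, on their centre line; the grasp point (between the pads) lies 19 mm behind it; z points along the fingers, y is the line along which they close (so a half turn about z gives the same grasp; the last joint's range is limited). The gripper opens to 87 mm and grips with 3 to 60 N. Pads are 19 mm wide; open, the fingers measure 117 mm over their backs; the gripper's body (75 mm by 190 mm) begins 51 mm behind the grasp point.
Start: joints at [-64.28, 18.392, -4.016, 83.108, 1.295, 78.541, -3.26], TCP at [0.274, 0.59, 0.198] pointing down, gripper open.
Joint ranges: [-163.93, 163.93], [-17.29, 119.83], [-79.2, 71.16], [3.27, 140.29], [-89.18, 269.18], [5.43, 117.66], [-154.24, 154.24]. Speed limits (degrees/s): [147.25, 147.25, 180, 180, 180, 180, 180].

INTERFACE

Orientations are given as [roll, pitch, yaw] about the fixed x, y, z axes, in that order (R = Rz(yaw) Ry(pitch) Rx(roll)).
In Python, from cell import get_obs, eyes, env gives the robot as it stands.
- The arm moves only by the tool servo_tool, never from a script. Its argument "series" is a list that holds one entry, the list of rows, each a list of 7 numbers: the shift along the tool's x, y, z in units of 300 mm (1.0 is 300 mm), then the turn, a rotation vector about the tool's x, y, z in units of pi rad (1.0 is pi rad), then the opening, from 0 (shut) to 1 (fully open). In form: [[[tx, ty, tz, wx, wy, wz, gripper], ...]]. A call has 1 to 12 rows; each row is the pose to reach, as a shift and turn from the pose commanded when the call began, along the tool's axes at that moment, turning the shorter way round; what a row does not reach only later rows make up. A row lasts 1/12 s, in which the tool goes at most 41.7 mm and 7.16 degrees, less where a joint would pass 70% of its speed; a pose out of reach is approached as far as the arm can. A call with a number of a shift or a turn outside -1 to 1 is refused whole. A call with a gripper value outside its range is refused whole. The fingers move at their own pace and stop on an object; "grip_force" is the grip in N (left out, the last holds). Time passes only in rows, so rows that repeat a pose let the fingers close. It gives the time, the measured TCP pose, the force, the opening and the grip force at its end, in the units of the state.
- get_obs(): the state, without advancing time (a new reading comes with each control period).
- eyes.read_camera(name): name is "scene" or "top" or "wrist"; returns a dict with "frame" (384x512x3 uint8, red, green, blue), "depth" (384x512 float32, m along the optical axis (not along the pixel's ray), 0 where there is no reading), "fx", "fy", "cx", "cy" (pixels), "origin" and "rotation" of the camera in the world; the wrist camera has in their place "mount" (4x4, takes a point from camera to tool coordinates, whose origin is the TCP and whose axes are the flange's). Camera axes: x right, y down, z forward; pixel columns grow to the right and rows downward; lengths in m; the calibration is good to about 2 mm. A picture is of the moment at which its call begins: read the wrist's pose just before it.
- env.sign_off(): hands the job in; it is judged then, once.
The state is a dict: "time_s": time; "qpos": joint angles; "joint_velocities": joint speeds; "effort": joint torques, N m; "tool_pos": TCP position; "tool_rot": TCP orientation; "force": force on the tool from outside, world axes, zero at the start; "wrist_torque": the same for the moment, N m; "grip_width": finger opening in m; "grasp_force": force on a finger pad.
Only numpy, scipy, OpenCV 4.12 (cv2) and the standard library are available. Lean on these libraries where they do the work, as an engineer would, in place of code of your own. Each camera call takes 0.05 s, during which the arm holds its last target. There are 200 camera calls.

TASK

Press the check cell's sprung lever down until it clicks and stays down by itself, which draws the steel shutter off the bore. Then take the dip probe (the one with the tall cylindrical head, not the ball-headed stem) from the holder and lower its rod upright through the bore, never touching the cell with it, until the black ring on the rod is level with the cell's top face, and finish still holding it there, still and centred in the bore. Leave the ball-headed stem, the beaker and the jar where they stand, and leave the lever latched.

Things in the scene. Friction and masses are not known exactly. Their poses are not given: they have to be found in the camera images.
- cell: Fixed white block, 130 x 100 mm, 100 mm high, with a round blind bore, 26 mm wide and 85 mm deep, opening in its top face. Origin on the bore axis at bench level, z up. The block spans x -50 to +80 mm and y -50 to +50 mm. Two aluminium rails, 8 mm high, run along x on its top at y -26 and +26 mm. A lever juts out from its +y side.
- rim (a point): Centre of the bore's mouth, on the block's top face, 100 mm above the bench; axes as the cell. While the lever is up a steel shutter plate, 44 mm square, its ridge 11 mm above the top face, lies over it between the rails; lowering the lever draws the plate 42 mm to the cell's +x, clear of the bore.
- lever (a joint): Angle of the sprung lever in rad: 0 up (at rest), 0.5 fully down on its stop. An over-centre spring pushes it back up (about 8 N at the paddle at first, then less) until 0.32; beyond that it snaps down to 0.5 and holds there (about 5 N). Pressing straight down on the paddle works it.
- paddle (a point): Centre of the upper face of the lever's grey paddle (40 x 36 mm, 8 mm thick), 100 mm from the lever's hinge. The hinge runs along the cell's x, 66 mm from the bore axis towards the cell's +y, 85 mm above the bench. The lever slopes 0.3 rad up at rest and 0.2 rad down when latched: the paddle's face sinks from 118 to 69 mm above the bench, nearly straight down (6 mm sideways).
- holder: Fixed white block, 60 x 170 mm and 110 mm high, origin at the centre of its underside. Two wells, 18 mm in diameter and 105 mm deep, open in its top at y -40 and +40 mm; the dip probe hangs in one and the ball-headed stem in the other, either way round.
- probe: The dip probe, loose, upright, about 0.12 kg. Origin at the centre of its metal cylindrical head (28 mm in diameter, 48 mm high: the part to grip), z up along the probe. Below the head: a steel collar (36 mm wide, 5 mm thick) resting on the holder's top, and a steel rod 12 mm thick, 100 mm long, with a black ring 45 mm above its tip. The tip lies 129 mm below the origin.
- probe_tip (a point): Centre of the lower end of the dip probe's rod.
- stem: Bystander in the holder's other well: a stem with a ball knob 32 mm in diameter on a collar 36 mm in diameter. Origin at the centre of the collar's underside, on the holder's top; the ball's top is 36 mm above it.
- beaker: Bystander: loose glass beaker, 72 mm in diameter at the rim, 80 mm high. Origin at its underside.
- jar: Bystander: loose amber jar with a cap, 56 mm in diameter, 65 mm high. Origin at its underside.
Mind the look-alikes: they are no part of the job. Leave any pink or turquoise look-alike of the probe alone.

How it is judged (in metres and radians):
On the way, in this order (a step that is already met when the one before it is completed fails the run):
1. the lever is latched down and the robot has let go of it (value of joint lever above 0.46 rad and contact force between cell and the arm below 0.2 N and contact force between cell and the fingers below 0.2 N), for 0.3 s.
2. the dip probe, held in the fingers, hangs in the bore with its ring about level with the rim (z of probe_tip in the frame of rim between -0.057 and -0.033 m and horizontal distance between probe_tip and rim below 0.004 m and angle between probe's own z axis and vertical below 0.08 rad and contact force between probe and the fingers above 0.5 N), for 0.2 s.
At the end, for the whole second after the job is handed in: The fingers hold the dip probe still (under 10 mm/s) and upright (within 0.08 rad) in the bore, its tip 33 to 57 mm below the rim (ring within 12 mm of level) and within 4 mm of the bore's axis, touching nothing of the cell; the lever is still latched and the robot does not touch the cell (all of step 1 and all of step 2 and contact force between probe and cell below 0.3 N and linear speed of probe below 0.01 m/s and angular speed of probe below 0.1 rad/s); the arm keeps its last pose, push and grip.
It fails at once if the dip probe touches the cell (bore, top, shutter or lever) (contact force between probe and cell above 0.5 N).
It fails at once if the ball-headed stem, the beaker or the jar is disturbed (distance of stem from where it was at the start of the episode above 0.02 m or distance of any of beaker, jar from where it was at the start of the episode above 0.03 m).
It also fails if it takes over 67 s, if anything falls off the work surface, if the arm or the gripper's body presses on something with over 40 N, if the wrist force passes 120 N, or if a joint passes its speed limit or range.

## Working session

There is one attempt and no reset: what is moved stays moved. The work goes in short steps, Python scripts to look and compute and a tool call to move; the robot and the scene stay as the last step left them, time stands still between calls to the robot, and variables do not carry over. Pictures are saved under pics/ and viewed, at most 10 in all, crops included, and the job is handed in when it is done.

Besides the shell and the picture viewer there is one more tool, called after "Request:" by a JSON object that holds its "name" and its "arguments", one argument or row to a line. servo_tool: Moves the arm, as the interface text tells. Shifts and turns lie within -1 to 1; 1 stands for 300 mm of shift or pi rad of turn. Its arguments: {"type":"object","properties":{"series":{"type":"array"},"grip_force":{"type":"number"}},"required":["series"]}

```bash
mkdir -p pics; ls; cat > h.py <<'E'
import numpy as np, cv2
from cell import get_obs, eyes, env
from scipy.spatial.transform import Rotation as R
def cam(n):
    o=get_obs(); c=eyes.read_camera(n)
    if 'mount' in c:
        T=np.eye(4); T[:3,:3]=R.from_euler('xyz',o['tool_rot'],degrees=True).as_matrix(); T[:3,3]=o['tool_pos']
        M=T@np.array(c['mount']); c['rotation']=M[:3,:3]; c['origin']=M[:3,3]
    c['rotation']=np.array(c['rotation']).reshape(3,3); c['origin']=np.array(c['origin'])
    return c
def cloud(c):
    d=c['depth']; v,u=np.indices(d.shape)
    p=np.stack([(u-c['cx'])/c['fx']*d,(v-c['cy'])/c['fy']*d,d],-1)
    return p@c['rotation'].T+c['origin']
def ray(c,u,v,z):
    r=c['rotation']@np.array([(u-c['cx'])/c['fx'],(v-c['cy'])/c['fy'],1]); return c['origin']+r*(z-c['origin'][2])/r[2]
def save(c,n): cv2.imwrite('pics/'+n,c['frame'][:,:,::-1])
E
python3 - <<'E'
from h import *
o=get_obs(); print(o)
for n in ('scene','top','wrist'):
    c=cam(n); save(c,n+'0.png'); np.savez(n+'0.npz',**c); print(n,c['origin'].round(3),c['rotation'].round(3).tolist(),c['fx'],c['cx'],c['cy'])
a=cv2.imread('pics/scene0.png');b=cv2.imread('pics/top0.png')
E
```

```text
pics
{'time_s': 0.0, 'qpos': array([-64.2823298 ,  18.43821057,  -4.01643358,  83.17474839,
         1.29404638,  78.54118343,  -3.25888897]), 'joint_velocities': array([-0.11143443,  0.02740102, -0.10492071,  0.02929738,  0.06087949,
       -0.02358113,  0.0589785 ]), 'effort': array([-3.00619658e-04, -4.91292787e+01, -4.04091440e-01, -3.12537181e+01,
       -6.39034552e-02,  4.36263601e-02,  1.81411397e-04]), 'tool_pos': array([0.27355442, 0.58897001, 0.19727265]), 'tool_rot': array([-1.79891052e+02,  4.56964800e-03,  1.55093857e+02]), 'force': array([-1.04829097, -0.38926486, -0.6278067 ]), 'wrist_torque': array([0.01840701, 0.01385478, 0.02790113]), 'grasp_force': 0.0, 'grip_width': 0.0868317310036225}Traceback (most recent call last):
  File "<stdin>", line 4, in <module>
  File "h.py", line 9, in cam
    c['rotation']=np.array(c['rotation']).reshape(3,3); c['origin']=np.array(c['origin'])
                  ~~~~~~~~~~~~~~~~~~~~~~~~~~~~~~~^^^^^
ValueError: cannot reshape array of size 3 into shape (3,3)
```

```bash
python3 - <<'E'
s=open('h.py').read()
s=s.replace("    c['rotation']=np.array(c['rotation']).reshape(3,3);","    c['rotation']=np.array(c['rotation'])\n    if c['rotation'].size==3: c['rotation']=R.from_euler('xyz',c['rotation'],degrees=True).as_matrix()\n   ")
open('h.py','w').write(s)
E
python3 - <<'E'
from h import *
for n in ('scene','top','wrist'):
    c=cam(n); save(c,n+'0.png'); np.savez(n+'0.npz',**c); print(n,c['origin'].round(3),c['rotation'].round(3).tolist(),c['fx'],c['cx'],c['cy'])
    P=cloud(c); ok=c['depth']>0; print(np.percentile(P[ok][:,2],[1,10,50,90,99]).round(3))
E
```

```text
scene [ 1.    -0.723  0.653] [[0.877, 0.259, -0.404], [0.48, -0.498, 0.723], [-0.013, -0.828, -0.561]] 427.13950859256215 254.83095090273522 186.4739827983169
[-0.754 -0.746  0.001  0.115  0.368]
top [ 0.376 -0.04   1.187] [[0.035, -0.978, 0.207], [-0.999, -0.036, 0.002], [0.006, -0.207, -0.978]] 399.70555041821734 257.1569093931721 194.4954827832144
[-0.759 -0.751 -0.001  0.004  0.108]
wrist [0.198 0.625 0.384] [[0.421, 0.865, 0.272], [0.907, -0.401, -0.129], [-0.002, 0.301, -0.954]] 317.8565010789413 258.9815576313808 194.4780708814954
[-0.753 -0.002  0.001  0.318  0.332]
```

View pics/scene0.png

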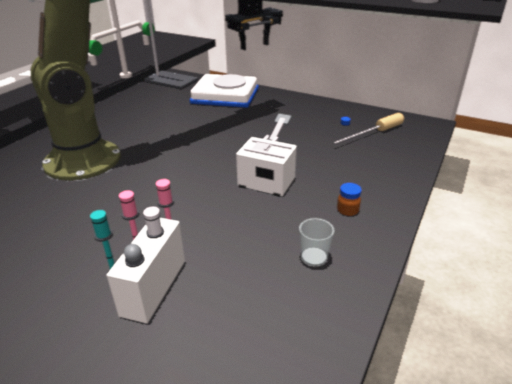

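View pics/top0.png

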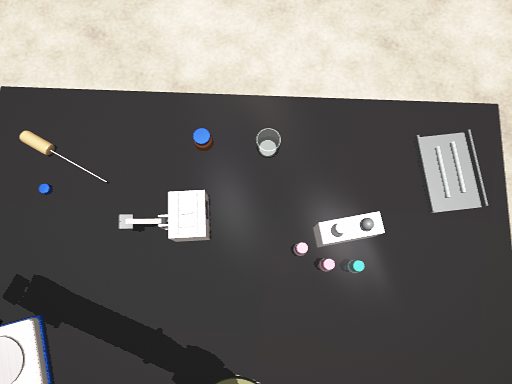

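Scene: the probe's metal head is at (152,222) and the ball stem at (133,255), with pink and turquoise look-alikes behind the holder. Top: cell at (188,216), paddle at (125,221), probe at (338,229), stem at (367,224), beaker at (268,143), jar at (202,137).

```bash
cat > m.py <<'E'
from h import *
def rect(P):
    r=cv2.minAreaRect((P[:,:2]*1000).astype(np.float32)); return np.round(r[0],1),np.round(r[1],1),round(r[2],2)
for n in ('scene','top'):
    c=dict(np.load(n+'0.npz')); P=cloud(c); x,y,z=P[...,0],P[...,1],P[...,2]; ok=(c['depth']>0)&(x>.3)&(x<.95)&(y>-.5)&(y<.5)&(z>.03)&(z<.3)
    k,l,s,ce=cv2.connectedComponentsWithStats((ok).astype(np.uint8))
    for i in range(1,k):
        if s[i,4]<30: continue
        q=P[(l==i)]; print(n,'px',ce[i].round(),s[i,4],'mean',q.mean(0).round(3),'zmax',q[:,2].max().round(3))
        for a,b in ((.092,.106),(.106,.115),(.06,.072),(.112,.125),(.155,.18)):
            t=q[(q[:,2]>a)&(q[:,2]<b)]
            if len(t)>20: print('   ',a,b,len(t),np.median(t,0).round(4),rect(t))
E
python3 m.py
```

```text
scene px [267. 157.] 2534 mean [0.553 0.145 0.085] zmax 0.125
    0.092 0.106 945 [0.5504 0.1449 0.1011] (array([542.2, 198.3]), array([131.6, 197.8]), 4.36)
    0.106 0.115 323 [0.5328 0.1648 0.1086] (array([544.2, 216.8]), array([116.4, 189.4]), 3.5)
    0.06 0.072 227 [0.5693 0.1049 0.0662] (array([572.3, 125.7]), array([164.2,  82.5]), 42.73)
    0.112 0.125 138 [0.5187 0.3092 0.1178] (array([522.8, 234.3]), array([ 40.6, 193.5]), 4.6)
scene px [145. 252.] 5577 mean [ 0.522 -0.296  0.1  ] zmax 0.166
    0.092 0.106 543 [ 0.5457 -0.3172  0.1004] (array([ 501.1, -267.3]), array([121.4, 251.6]), 35.63)
    0.106 0.115 1636 [ 0.531  -0.3014  0.1111] (array([ 503.9, -271.3]), array([119.3, 245.9]), 34.72)
    0.06 0.072 410 [ 0.5473 -0.3273  0.066 ] (array([ 505.5, -269.8]), array([111.8, 242.9]), 31.24)
    0.112 0.125 665 [ 0.5239 -0.2743  0.1147] (array([ 505.5, -271.9]), array([114.7, 235.2]), 34.78)
    0.155 0.18 184 [ 0.514  -0.2586  0.1634] (array([ 484.2, -216.4]), array([ 92. , 120.1]), 63.53)
scene px [349. 195.] 464 mean [0.788 0.122 0.054] zmax 0.069
    0.06 0.072 224 [0
[... 1893 characters left out ...]
  55.1]), 83.76)
    0.112 0.125 206 [ 0.5206 -0.2987  0.1134] (array([ 522.9, -295.7]), array([ 59.2, 169.2]), 13.26)
    0.155 0.18 100 [ 0.5138 -0.257   0.1626] (array([ 514.4, -257. ]), array([26.6, 27.4]), 18.14)
top px [300. 249.] 152 mean [ 0.459 -0.156  0.138] zmax 0.157
    0.092 0.106 30 [ 0.45   -0.1493  0.1043] (array([ 456.6, -154.6]), array([33.9, 24.1]), 43.33)
top px [326. 264.] 167 mean [ 0.421 -0.224  0.137] zmax 0.157
    0.092 0.106 35 [ 0.4197 -0.2184  0.1039] (array([ 421.6, -220.7]), array([21.6, 34.6]), 89.85)
top px [355. 266.] 188 mean [ 0.419 -0.299  0.133] zmax 0.156
    0.092 0.106 27 [ 0.417  -0.2929  0.1037] (array([ 421. , -297.4]), array([20.9, 33.6]), 83.24)
```

```bash
cat > m2.py <<'E'
from h import *
for n in ('scene','top'):
    c=dict(np.load(n+'0.npz')); P=cloud(c); x,y,z=P[...,0],P[...,1],P[...,2]
    m=(x>.4)&(x<.66)&(y>.07)&(y<.21)&(z>.095)&(z<.112); q=P[m]
    r=cv2.minAreaRect((q[:,:2]*1000).astype(np.float32)); print(n,r,np.median(q[:,2]))
    a=r[2]; a=a-90 if a>45 else a
    a=np.radians(a); print('yaw',np.degrees(a),'bore',r[0][0]-15*np.cos(a),r[0][1]-15*np.sin(a))
    m=(y>.27)&(y<.36)&(x>.45)&(x<.6)&(z>.1)&(z<.14); q=P[m]; r=cv2.minAreaRect((q[:,:2]*1000).astype(np.float32)); print('paddle',r,q.mean(0),q[:,2].min(),q[:,2].max())
E
python3 m2.py
```

```text
scene ((545.4495849609375, 155.28323364257812), (131.5960693359375, 111.52412414550781), 4.362520694732666) 0.1019020644763935
yaw 4.362520694732666 bore 530.493044105702 154.14223160679072
paddle ((517.501708984375, 300.21636962890625), (40.563053131103516, 61.30001449584961), 4.417826175689697) [0.5180407  0.30366954 0.1161351 ] 0.10102172150293232 0.1250182059027224
top ((546.8094482421875, 157.1258544921875), (130.45079040527344, 107.32279205322266), 5.211162567138672) 0.10073277134956271
yaw 5.211162567138672 bore 531.871447406861 155.76345548903763
paddle ((518.2718505859375, 300.6856384277344), (38.99684143066406, 61.44377136230469), 3.899529218673706) [0.51770948 0.30695907 0.11680651] 0.10104495259294266 0.126090505722124
```

```bash
cat > go.py <<'E'
import sys
from h import *
def go(x,y,z,yaw=None):
    o=get_obs(); A=R.from_euler('xyz',o['tool_rot'],degrees=True)
    yaw=o['tool_rot'][2] if yaw is None else yaw
    B=R.from_euler('xyz',[180,0,yaw],degrees=True)
    s=A.inv().apply(np.array([x,y,z])-o['tool_pos'])/.3; w=(A.inv()*B).as_rotvec()/np.pi
    print('at',o['tool_pos'].round(4),o['tool_rot'].round(2),'row',s.round(4),w.round(4),'t',round(o['time_s'],2),'F',o['force'].round(1),'q',o['qpos'].round(0))
if __name__=='__main__': go(*map(float,sys.argv[1:]))
E
python3 go.py .518 .312 .15; python3 go.py .518 .312 .15 180
```

```text
at [0.2737 0.5892 0.1977] [-179.93    0.    155.09] row [-1.1278 -0.4948  0.1595] [-0.0004  0.     -0.    ] t 0.2 F [0.6 1.1 0.4] q [-64.  18.  -4.  83.   1.  79.  -3.]
at [0.2737 0.5892 0.1977] [-179.93    0.    155.09] row [-1.1278 -0.4948  0.1595] [-4.000e-04 -1.000e-04 -1.384e-01] t 0.2 F [0.6 1.1 0.4] q [-64.  18.  -4.  83.   1.  79.  -3.]
```

Request:
{"name": "servo_tool", "arguments": {
  "series": [
    [[-0.6,-0.26,0,0,0,0,0],[-0.6,-0.26,0,0,0,0,0],[-0.6,-0.26,0,0,0,0,0],[-0.6,-0.26,0,0,0,0,0],[-0.6,-0.26,0,0,0,0,0],[-0.6,-0.26,0,0,0,0,0],[-0.6,-0.26,0,0,0,0,0]]
  ]
}}

```text
time_s: 0.78
tool_pos: [0.4062, 0.4408, 0.1984]
tool_rot: [-180.0, 0.0, 154.8]
force: [-0.3, 0.3, -0.1]
grip_width: 0.0482
grasp_force: 0.0
```

```bash
python3 go.py .518 .312 .135
```

```text
at [0.4062 0.4408 0.1984] [-1.8000e+02  3.0000e-02  1.5479e+02] row [-0.52   -0.2299  0.2117] [-0.      0.0001 -0.    ] t 0.78 F [-0.3  0.3 -0.1] q [-51.  12.   2.  91.  -0.  77.  15.]
```

Request:
{"name": "servo_tool", "arguments": {
  "series": [
    [[-0.52,-0.23,0.2,0,0,0,0],[-0.52,-0.23,0.2,0,0,0,0],[-0.52,-0.23,0.2,0,0,0,0],[-0.52,-0.23,0.2,0,0,0,0],[-0.52,-0.23,0.2,0,0,0,0],[-0.52,-0.23,0.2,0,0,0,0],[-0.52,-0.23,0.2,0,0,0,0],[-0.52,-0.23,0.2,0,0,0,0],[-0.52,-0.23,0.2,0,0,0,0]]
  ]
}}

```text
time_s: 1.53
tool_pos: [0.5151, 0.3178, 0.1389]
tool_rot: [179.9, -0.0, 155.3]
force: [0.3, 0.2, -0.2]
grip_width: 0.0008
grasp_force: 0.0
```

```bash
python3 - <<'E'
from h import *
from go import go
go(.518,.311,.078)
c=cam('scene'); cv2.imwrite('pics/press0.png',cv2.resize(c['frame'][20:212,170:426,::-1],(768,576)))
E
```

```text
at [0.5151 0.3178 0.1389] [ 1.7991e+02 -4.0000e-02  1.5534e+02] row [-0.0182 -0.0169  0.203 ] [ 0.0005 -0.0002 -0.    ] t 1.53 F [ 0.3  0.2 -0.2] q [-40.  15.   7.  95.  -2.  71.  33.]
```

View pics/press0.png

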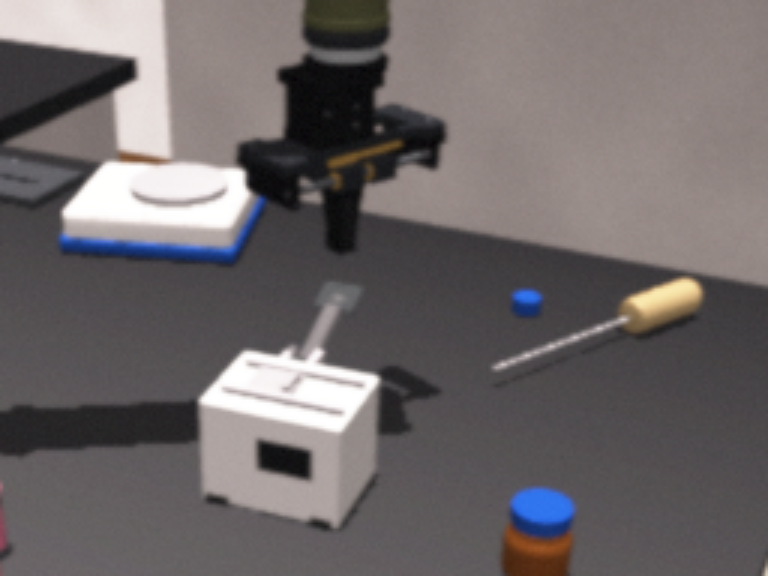

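The closed fingers (342,245) stand right above the paddle (340,295). I'll press down now.

Request:
{"name": "servo_tool", "arguments": {
  "series": [
    [[-0.01,-0.01,0.04,0,0,0,0],[-0.01,-0.01,0.08,0,0,0,0],[-0.01,-0.01,0.12,0,0,0,0],[-0.01,-0.01,0.15,0,0,0,0],[-0.01,-0.01,0.18,0,0,0,0],[-0.01,-0.01,0.2,0,0,0,0],[-0.01,-0.01,0.21,0,0,0,0],[-0.01,-0.01,0.215,0,0,0,0],[-0.01,-0.01,0.215,0,0,0,0]]
  ]
}}

```text
time_s: 2.33
tool_pos: [0.5178, 0.3104, 0.0733]
tool_rot: [-179.9, -0.0, 155.1]
force: [-1.7, 1.4, 2.3]
grip_width: 0.0006
grasp_force: 1.1
```

```bash
python3 go.py .518 .312 .07
```

```text
at [0.5178 0.3104 0.0733] [-1.7995e+02 -2.0000e-02  1.5509e+02] row [0.0016 0.005  0.0109] [-0.0003 -0.0001  0.    ] t 2.33 F [-1.7  1.4  2.3] q [-40.  18.   8.  99.  -3.  64.  34.]
```

Request:
{"name": "servo_tool", "arguments": {
  "series": [
    [[0,0,-0.1,0,0,0,0],[0,0,-0.2,0,0,0,0],[0,0,-0.3,0,0,0,0],[0,0,-0.4,0,0,0,0],[0,0,-0.5,0,0,0,0],[0,0,-0.5,0,0,0,0],[0,0,-0.5,0,0,0,0]]
  ]
}}

```text
time_s: 2.92
tool_pos: [0.5194, 0.3103, 0.2258]
tool_rot: [179.9, 0.1, 155.0]
force: [0.2, -0.6, 0.2]
grip_width: 0.0002
grasp_force: 0.0
```

```bash
python3 - <<'E'
from h import *
from go import go
go(.53,.19,.23)
a=cam('scene');b=cam('wrist'); np.savez('w1.npz',**b)
P=cloud(a); x,y,z=P[...,0],P[...,1],P[...,2]; m=(y>.29)&(y<.35)&(x>.45)&(x<.6)&(z>.03)&(z<.15); print('paddle',P[m].mean(0),m.sum())
cv2.imwrite('pics/v1.png',np.hstack([cv2.resize(a['frame'][90:240,200:350,::-1],(400,400)),cv2.resize(b['frame'][:,:,::-1],(400,300),interpolation=cv2.INTER_AREA)]) if 0 else np.hstack([cv2.resize(a['frame'][116:212,216:312,::-1],(288,384)),b['frame'][:,:,::-1]]))
E
```

```text
at [0.5194 0.3103 0.2258] [1.7986e+02 1.4000e-01 1.5503e+02] row [-0.2013 -0.3484 -0.0143] [0.0008 0.0008 0.    ] t 2.92 F [ 0.2 -0.6  0.2] q [-40.  12.   8.  88.  -2.  80.  33.]
paddle [0.51722337 0.30974604 0.11766807] 137
```

View pics/v1.png

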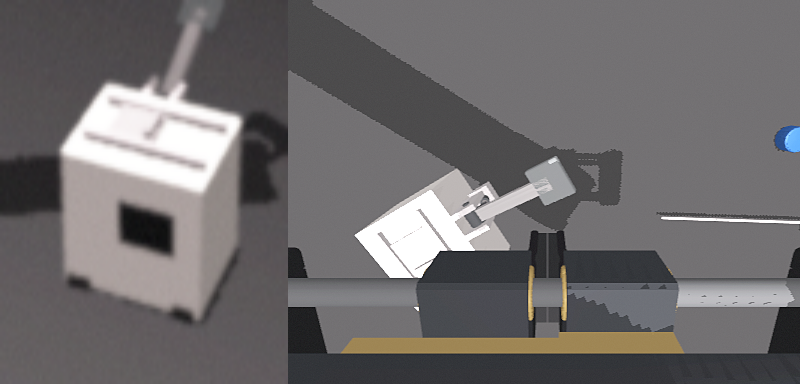

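The lever is still up: the paddle is at (202,10) in the scene crop and (550,180) in the wrist view. I'll check where the fingertips are relative to it.

```bash
python3 - <<'E'
from h import *
c=dict(np.load('w1.npz')); P=cloud(c); x,y,z=P[...,0],P[...,1],P[...,2]
def pr(p):
    q=c['rotation'].T@(np.array(p)-c['origin']); return q[0]/q[2]*c['fx']+c['cx'],q[1]/q[2]*c['fy']+c['cy']
print('tcp px',pr([.5194,.3103,.2258]),'below',pr([.5194,.3103,.118]))
m=(z>.1)&(z<.14)&(y>.27)&(y<.36)&(x>.46)&(x<.58); print('paddle',cv2.minAreaRect((P[m][:,:2]*1000).astype(np.float32)),P[m].mean(0),P[m][:,2].max())
for v in range(225,340,10): print(v,P[v,245].round(4),P[v,262].round(4), P[v,272].round(4))
v,u=180,262; print(P[v,u])
m=(z>.09)&(z<.115)&(x>.4)&(x<.66)&(y<.21); print(P[m].mean(0),np.median(z[m]))
E
```

```text
tcp px (np.float64(259.4126136794422), np.float64(234.09883013704632)) below (np.float64(259.413944814627), np.float64(186.808287168945))
paddle ((516.8653564453125, 300.7005615234375), (39.93396759033203, 62.49627685546875), 5.437054634094238) [0.51522801 0.30845267 0.11704332] 0.12519567198177672
225 [0.5915 0.2547 0.002 ] [6.022e-01 2.758e-01 1.000e-04] [0.6076 0.2886 0.0013]
235 [0.5046 0.3087 0.2546] [0.5099 0.3163 0.2512] [0.5108 0.3217 0.2544]
245 [0.505  0.309  0.2661] [0.5098 0.3162 0.2635] [0.511  0.3212 0.2654]
255 [0.5047 0.3097 0.2776] [0.5095 0.3163 0.2747] [0.5103 0.321  0.2769]
265 [0.5054 0.3098 0.2857] [0.5096 0.3161 0.2836] [0.5103 0.3207 0.2859]
275 [0.4876 0.3204 0.3271] [0.5102 0.3158 0.2909] [0.492  0.3273 0.3253]
285 [0.4872 0.3208 0.3331] [0.4885 0.3255 0.3343] [0.4898 0.3279 0.334 ]
295 [0.4891 0.32   0.3348] [0.4908 0.3244 0.3353] [0.4908 0.3273 0.337 ]
305 [0.4909 0.3192 0.3366] [0.4932 0.3233 0.3361] [0.4943 0.3258 0.3362]
315 [0.5111 0.3083 0.3117] [0.5232 0.3097 0.2985] [0.5149 0.3175 0.3122]
325 [0.5134 0.3073 0.314 ] [7.545e-01 2.054e-01 7.000e-04] [0.5179 0.3161 0.3136]
335 [0.5169 0.3056 0.3146] [0.771  0.1977 0.0014] [0.4978 0.3239 0.3431]
[0.51406131 0.31548659 0.11908461]
[0.51322356 0.15739812 0.10244604] 0.1010291743076312
```

```bash
python3 - <<'E'
from h import *
o=get_obs(); print(o['tool_pos'])
c=cam('scene'); P=cloud(c)
def pr(p):
    q=c['rotation'].T@(np.array(p)-c['origin']); return q[0]/q[2]*c['fx']+c['cx'],q[1]/q[2]*c['fy']+c['cy']
print(pr(o['tool_pos']),pr(o['tool_pos']+[0,0,.024]))
d=np.linalg.norm(P[...,:2]-o['tool_pos'][:2],axis=-1); m=(d<.03)&(P[...,2]>.15)&(P[...,2]<.33)
for z in np.arange(.2,.33,.01):
    k=m&(abs(P[...,2]-z)<.005)
    if k.sum(): print(z.round(3),k.sum(),P[k].mean(0).round(4),np.argwhere(k).mean(0).round(1))
E
```

```text
[0.51772557 0.30963954 0.22264205]
(np.float64(283.0821397078646), np.float64(84.2627566109394)) (np.float64(283.2903826541412), np.float64(75.8234513752955))
0.25 26 [0.5195 0.3045 0.2517] [ 74.7 283.1]
0.26 35 [0.5203 0.3041 0.2598] [ 71.9 283.4]
0.27 39 [0.5205 0.304  0.2699] [ 68.2 283.5]
0.28 40 [0.5206 0.3034 0.28  ] [ 64.6 283.6]
0.29 50 [0.521  0.3023 0.2905] [ 60.8 283.6]
0.3 47 [0.5208 0.3033 0.3001] [ 57.1 283.8]
0.31 40 [0.5222 0.301  0.3089] [ 54.1 284. ]
0.32 7 [0.5225 0.2879 0.3188] [ 51.7 282. ]
```

The depth views agree that the fingers actually end about 25 mm above the reported TCP. I'll press again with that offset.

Request:
{"name": "servo_tool", "arguments": {
  "series": [
    [[0,0,0.12,0,0,0,0],[0,0,0.24,0,0,0,0],[0,0,0.34,0,0,0,0],[0,0,0.42,0,0,0,0],[0,0,0.48,0,0,0,0],[0,0,0.52,0,0,0,0],[0,0,0.55,0,0,0,0],[0,0,0.57,0,0,0,0],[0,0,0.58,0,0,0,0],[0,0,0.585,0,0,0,0],[0,0,0.585,0,0,0,0]]
  ]
}}

```text
time_s: 3.98
tool_pos: [0.5182, 0.31, 0.049]
tool_rot: [-180.0, 0.0, 155.1]
force: [-0.7, 1.2, 2.0]
grip_width: 0.0003
grasp_force: 0.4
```

Request:
{"name": "servo_tool", "arguments": {
  "series": [
    [[0,0,-0.1,0,0,0,0],[0,0,-0.2,0,0,0,0],[0,0,-0.3,0,0,0,0],[0,0,-0.4,0,0,0,0],[0,0,-0.5,0,0,0,0],[0,0,-0.6,0,0,0,0],[0,0,-0.6,0,0,0,0]]
  ]
}}

```text
time_s: 4.57
tool_pos: [0.5216, 0.3124, 0.2366]
tool_rot: [179.4, 0.4, 155.1]
force: [0.3, 0.8, 0.9]
grip_width: 0.0006
grasp_force: 0.0
```

```bash
python3 - <<'E'
from h import *
from go import go
go(.56,.20,.28)
go(.55,.13,.30)
a=cam('scene')
P=cloud(a); x,y,z=P[...,0],P[...,1],P[...,2]; m=(y>.29)&(y<.35)&(x>.45)&(x<.6)&(z>.03)&(z<.15); print('paddle',P[m].mean(0),m.sum())
E
```

```text
at [0.5216 0.3124 0.2366] [179.35   0.39 155.05] row [-0.275  -0.284  -0.1459] [0.0036 0.0022 0.    ] t 4.57 F [0.3 0.8 0.9] q [-40.  12.   8.  87.  -2.  80.  33.]
at [0.5216 0.3124 0.2366] [179.35   0.39 155.05] row [-0.3436 -0.5088 -0.2146] [0.0036 0.0022 0.    ] t 4.57 F [0.3 0.8 0.9] q [-40.  12.   8.  87.  -2.  80.  33.]
paddle [0.5191366  0.31101536 0.06997398] 73
```

```bash
python3 go.py .594 .12 .25
```

```text
at [0.5206 0.3118 0.2334] [179.55   0.28 155.06] row [-0.4916 -0.476  -0.0566] [0.0025 0.0016 0.    ] t 4.62 F [-0.1  0.3 -0.6] q [-40.  12.   8.  88.  -2.  80.  33.]
```

Request:
{"name": "servo_tool", "arguments": {
  "series": [
    [[-0.49,-0.47,-0.06,0,0,0,0.6],[-0.49,-0.47,-0.06,0,0,0,0.6],[-0.49,-0.47,-0.06,0,0,0,0.6],[-0.49,-0.47,-0.06,0,0,0,0.6],[-0.49,-0.47,-0.06,0,0,0,0.6],[-0.49,-0.47,-0.06,0,0,0,0.6],[-0.49,-0.47,-0.06,0,0,0,0.6],[-0.49,-0.47,-0.06,0,0,0,0.6],[-0.49,-0.47,-0.06,0,0,0,0.6],[-0.49,-0.47,-0.06,0,0,0,0.6]]
  ]
}}

```text
time_s: 5.45
tool_pos: [0.5913, 0.123, 0.2459]
tool_rot: [180.0, -0.1, 155.3]
force: [0.6, 0.3, -0.5]
grip_width: 0.051
grasp_force: 0.0
```

```bash
python3 - <<'E'
from h import *
print(get_obs()['joint_velocities'].round(1))
b=cam('wrist'); np.savez('w2.npz',**b); save(b,'w2.png'); print(b['origin'])
E
```

```text
[-0.2 -0.1  0.2 -0.1  0.2  0.1  0.2]
[0.51569822 0.15868081 0.43265451]
```

View pics/w2.png

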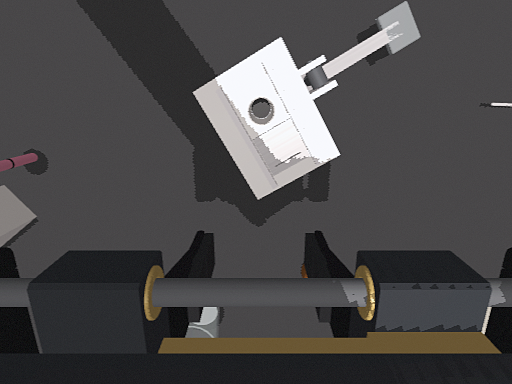

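The lever is latched and the shutter is drawn off; the bore shows at (261,108). I'll fit its rim in the wrist and top views.

```bash
cat > bore.py <<'E'
from h import *
def bore(c,guess=(.531,.151)):
    q=c['rotation'].T@(np.array([*guess,.1])-c['origin']); u0,v0=q[0]/q[2]*c['fx']+c['cx'],q[1]/q[2]*c['fy']+c['cy']
    S=8; r=16; x0,y0=int(u0)-r,int(v0)-r
    g=cv2.resize(cv2.cvtColor(c['frame'],cv2.COLOR_RGB2GRAY)[y0:y0+2*r+1,x0:x0+2*r+1],None,fx=S,fy=S,interpolation=cv2.INTER_CUBIC)
    P=cloud(c)[y0-8:y0+2*r+9,x0-8:x0+2*r+9]; z=P[...,2]; zt=np.median(z[(z>.09)&(z<.105)])
    for th in (130,160,190):
        cs,_=cv2.findContours((g<th).astype(np.uint8),cv2.RETR_EXTERNAL,cv2.CHAIN_APPROX_NONE)
        cs=[k for k in cs if cv2.contourArea(k)>60*S]
        for k in cs:
            h=cv2.convexHull(k)
            W=np.array([ray(c,(a[0][0]+.5)/S-.5+x0,(a[0][1]+.5)/S-.5+y0,zt)[:2] for a in h])
            (cx,cy),rad=cv2.minEnclosingCircle((W*1000).astype(np.float32)); el=cv2.fitEllipse((W*1000).astype(np.float32)) if len(W)>5 else None
            if rad<25: print(th,'zt',zt.round(4),'circ',round(cx,1),round(cy,1),round(rad,1),'ell',np.round(el[0],1),np.round(el[1],1))
E
python3 - <<'E'
from h import *
from bore import bore
bore(dict(np.load('w2.npz')))
c=cam('scene'); print('scene'); bore(c)
E
```

```text
130 zt 0.1004 circ 530.4 153.7 12.9 ell [530.4 153.7] [24.9 25.2]
160 zt 0.1004 circ 530.6 153.6 13.4 ell [530.6 153.7] [25.6 26. ]
190 zt 0.1004 circ 536.4 131.4 3.5 ell [539.2 130.4] [ 3.3 12.4]
190 zt 0.1004 circ 530.7 153.6 13.6 ell [530.6 153.7] [26.4 26.7]
scene
```

```bash
python3 go.py .546 .085 .25 102.6
```

```text
at [0.5916 0.1225 0.2461] [ 1.8000e+02 -2.0000e-02  1.5524e+02] row [ 0.0856 -0.1771 -0.0129] [-0.000e+00 -1.000e-04  2.924e-01] t 5.55 F [-0.5 -0.5  0.7] q [-27.  12.  16.  86.  -3.  82.  54.]
```

Request:
{"name": "servo_tool", "arguments": {
  "series": [
    [[0.085,-0.177,-0.01,0,0,0.2924,0.6],[0.085,-0.177,-0.01,0,0,0.2924,0.6],[0.085,-0.177,-0.01,0,0,0.2924,0.6],[0.085,-0.177,-0.01,0,0,0.2924,0.6],[0.085,-0.177,-0.01,0,0,0.2924,0.6],[0.085,-0.177,-0.01,0,0,0.2924,0.6],[0.085,-0.177,-0.01,0,0,0.2924,0.6],[0.085,-0.177,-0.01,0,0,0.2924,0.6],[0.085,-0.177,-0.01,0,0,0.2924,0.6],[0.085,-0.177,-0.01,0,0,0.2924,0.6],[0.085,-0.177,-0.01,0,0,0.2924,0.6]]
  ]
}}

```text
time_s: 6.47
tool_pos: [0.5464, 0.0839, 0.2494]
tool_rot: [180.0, -0.0, 102.6]
force: [0.5, -0.3, -0.3]
grip_width: 0.0519
grasp_force: 0.0
```

```bash
python3 - <<'E'
from h import *
from bore import bore
from go import go
b=cam('wrist'); np.savez('w3.npz',**b); bore(b)
go(.545,-.40,.25,102.6)
E
```

```text
130 zt 0.1003 circ 530.8 153.8 13.2 ell [530.7 153.8] [25.5 25.7]
160 zt 0.1003 circ 530.5 154.0 13.7 ell [530.7 154. ] [26.3 26.7]
190 zt 0.1003 circ 530.7 153.9 13.9 ell [530.6 153.9] [27.2 27.4]
at [0.5465 0.0838 0.2494] [179.99  -0.   102.55] row [-1.573  -0.3552 -0.0022] [ 0.0001 -0.     -0.0003] t 6.52 F [ 0.5 -0.5  0.7] q [-29.   5.  19.  93.  -2.  82.   3.]
```

Request:
{"name": "servo_tool", "arguments": {
  "series": [
    [[-0.7,-0.16,0,0,0,0,0.6],[-0.7,-0.16,0,0,0,0,0.6],[-0.7,-0.16,0,0,0,0,0.6],[-0.7,-0.16,0,0,0,0,0.6],[-0.7,-0.16,0,0,0,0,0.6],[-0.7,-0.16,0,0,0,0,0.6],[-0.7,-0.16,0,0,0,0,0.6],[-0.7,-0.16,0,0,0,0,0.6]]
  ]
}}

```text
time_s: 7.18
tool_pos: [0.545, -0.1318, 0.2493]
tool_rot: [180.0, -0.0, 102.4]
force: [0.4, 0.5, 0.5]
grip_width: 0.0522
grasp_force: 0.0
```

```bash
python3 go.py .529 -.325 .25 102.6
```

```text
at [ 0.545  -0.1318  0.2493] [ 1.7999e+02 -5.0000e-02  1.0242e+02] row [-0.6176 -0.1905 -0.0029] [ 0.     -0.0003 -0.001 ] t 7.18 F [0.4 0.5 0.5] q [-16.   6.  29.  93.  -3.  82.  26.]
```

Request:
{"name": "servo_tool", "arguments": {
  "series": [
    [[-0.61,-0.19,0,0,0,0,0.6],[-0.61,-0.19,0,0,0,0,0.6],[-0.61,-0.19,0,0,0,0,0.6],[-0.61,-0.19,0,0,0,0,0.6],[-0.61,-0.19,0,0,0,0,0.6],[-0.61,-0.19,0,0,0,0,0.6],[-0.61,-0.19,0,0,0,0,0.6],[-0.61,-0.19,0,0,0,0,0.6],[-0.61,-0.19,0,0,0,0,0.6]]
  ]
}}

```text
time_s: 7.93
tool_pos: [0.5304, -0.3197, 0.2491]
tool_rot: [180.0, -0.1, 102.7]
force: [0.2, 0.3, 0.3]
grip_width: 0.052
grasp_force: 0.0
```

```bash
python3 - <<'E'
from h import *
from go import go
b=cam('wrist'); np.savez('w4.npz',**b); save(b,'w4.png')
P=cloud(b); x,y,z=P[...,0],P[...,1],P[...,2]
m=(z>.155)&(z<.172)&(x>.48)&(x<.55)&(y>-.3)&(y<-.22)
zt=np.median(z[m]); m=m&(abs(z-zt)<.003); print(zt,m.sum(),cv2.minEnclosingCircle((P[m][:,:2]*1000).astype(np.float32)),P[m].mean(0))
m=(abs(z-.115)<.003)&(np.hypot(x-.5145,y+.257)<.025); print('collar',m.sum(),P[m].mean(0) if m.any() else 0)
m=(abs(z-.11)<.003)&(x>.4)&(x<.65)&(y<-.18);print('holder',cv2.minAreaRect((P[m][:,:2]*1000).astype(np.float32)))
go(.5145,-.257,.22,102.6)
E
```

```text
0.16329932450660997 896 ((513.289794921875, -257.0829772949219), 13.991397857666016) [ 0.51325637 -0.25688924  0.16330946]
collar 226 [ 0.51212863 -0.24811715  0.11505672]
holder ((484.0149841308594, -293.5281066894531), (132.8553924560547, 192.1327667236328), 12.533541679382324)
at [ 0.5302 -0.32    0.2492] [ 1.7996e+02 -7.0000e-02  1.0271e+02] row [ 0.2163 -0.0047  0.0976] [ 0.0002 -0.0004  0.0006] t 7.98 F [-0.4  0.8  1. ] q [-1. 15. 37. 85. -9. 83. 49.]
```

View pics/w4.png

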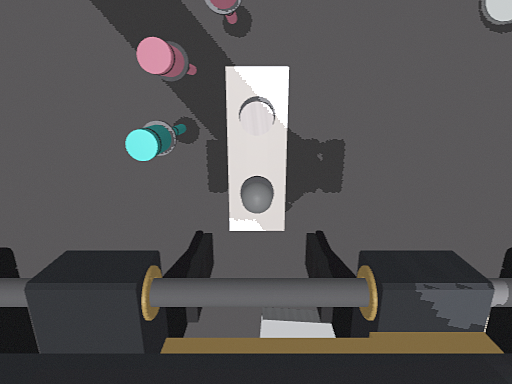

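The probe's head is at (257,117) in the middle of the jaw line, and the stem is at (257,194). I'll move over the probe, then go down.

```bash
python3 go.py .5133 -.2571 .2 102.6
```

```text
at [ 0.5302 -0.32    0.2492] [ 1.7996e+02 -7.0000e-02  1.0271e+02] row [ 0.2168 -0.0088  0.1643] [ 0.0002 -0.0004  0.0006] t 7.98 F [-0.4  0.8  1. ] q [-1. 15. 37. 85. -9. 83. 49.]
```

Request:
{"name": "servo_tool", "arguments": {
  "series": [
    [[0.11,-0.005,0,0,0,0,0.6],[0.216,-0.009,0,0,0,0,0.6],[0.216,-0.009,0.08,0,0,0,0.6],[0.216,-0.009,0.15,0,0,0,0.6],[0.216,-0.009,0.15,0,0,0,0.6],[0.216,-0.009,0.15,0,0,0,0.6],[0.216,-0.009,0.15,0,0,0,0.6]]
  ]
}}

```text
time_s: 8.57
tool_pos: [0.5129, -0.26, 0.2056]
tool_rot: [179.9, 0.0, 102.5]
force: [0.7, -0.4, 0.1]
grip_width: 0.0522
grasp_force: 0.0
```

```bash
python3 go.py .5133 -.2571 .096 102.6
```

```text
at [ 0.5129 -0.26    0.2056] [1.7992e+02 4.0000e-02 1.0250e+02] row [0.0094 0.0029 0.3653] [ 0.0004  0.0002 -0.0005] t 8.57 F [ 0.7 -0.4  0.1] q [-7. 10. 35. 95. -6. 77. 42.]
```

Request:
{"name": "servo_tool", "arguments": {
  "series": [
    [[0.006,0.003,0.08,0,0,0,0.6],[0.006,0.003,0.16,0,0,0,0.6],[0.006,0.003,0.24,0,0,0,0.6],[0.006,0.003,0.3,0,0,0,0.6],[0.006,0.003,0.34,0,0,0,0.6],[0.006,0.003,0.36,0,0,0,0.6],[0.006,0.003,0.36,0,0,0,0.6],[0.006,0.003,0.36,0,0,0,0.6]]
  ]
}}

```text
time_s: 9.23
tool_pos: [0.5135, -0.2588, 0.0975]
tool_rot: [179.9, 0.1, 102.4]
force: [0.0, 0.4, 0.2]
grip_width: 0.0522
grasp_force: 0.0
```

```bash
python3 - <<'E'
from h import *
from go import go
go(.5133,-.2571,.096,102.6)
c=cam('scene'); P=cloud(c); o=get_obs()
d=np.linalg.norm(P[...,:2]-o['tool_pos'][:2],axis=-1)
cv2.imwrite('pics/g1.png',cv2.resize(c['frame'][150:342,60:260,::-1],(600,576)))
E
```

```text
at [ 0.5135 -0.2588  0.0975] [1.7992e+02 5.0000e-02 1.0245e+02] row [0.0056 0.0007 0.0049] [ 0.0004  0.0003 -0.0009] t 9.23 F [0.  0.4 0.2] q [ -6.  15.  35. 102.  -9.  65.  44.]
```

View pics/g1.png

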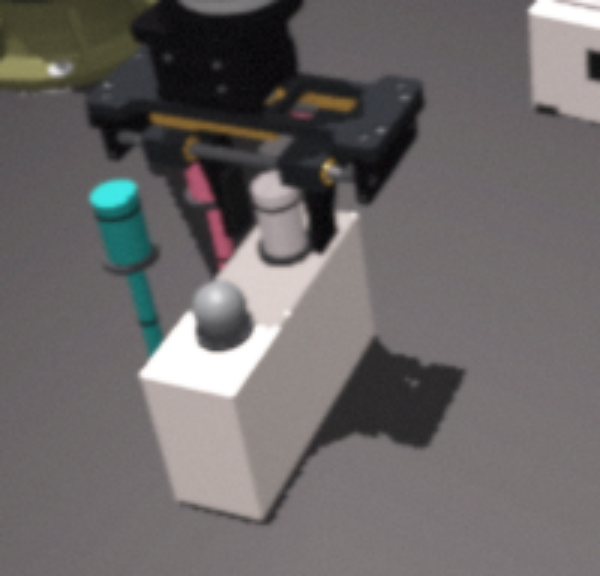

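The fingers straddle the probe's head (280,215), clear of the stem (220,310). I'll close on it.

Request:
{"name": "servo_tool", "arguments": {
  "series": [
    [[0.005,0,0,0,0,0,0.6],[0.005,0,0,0,0,0,0.2],[0.005,0,0,0,0,0,0],[0.005,0,0,0,0,0,0],[0.005,0,0,0,0,0,0],[0.005,0,0,0,0,0,0],[0.005,0,0,0,0,0,0],[0.005,0,0,0,0,0,0]]
  ],
  "grip_force": 25
}}

```text
time_s: 9.95
tool_pos: [0.5126, -0.2568, 0.0966]
tool_rot: [180.0, 0.0, 102.5]
force: [0.5, 0.8, 1.6]
grip_width: 0.0277
grasp_force: 25.0
```

Request:
{"name": "servo_tool", "arguments": {
  "series": [
    [[0,0,-0.04,0,0,0,0],[0,0,-0.1,0,0,0,0],[0,0,-0.18,0,0,0,0],[0,0,-0.26,0,0,0,0],[0,0,-0.34,0,0,0,0],[0,0,-0.42,0,0,0,0],[0,0,-0.5,0,0,0,0],[0,0,-0.54,0,0,0,0],[0,0,-0.54,0,0,0,0]]
  ]
}}

```text
time_s: 10.7
tool_pos: [0.5136, -0.2578, 0.2617]
tool_rot: [179.7, 0.1, 102.4]
force: [0.7, 0.6, -1.1]
grip_width: 0.0276
grasp_force: 25.0
```

```bash
python3 go.py .5306 .1537 .26 102.6
```

```text
at [ 0.5136 -0.2578  0.2617] [1.7973e+02 1.5000e-01 1.0244e+02] row [1.3272 0.3508 0.004 ] [ 0.0015  0.0008 -0.0009] t 10.7 F [ 0.7  0.6 -1.1] q [-8.  8. 36. 90. -5. 83. 41.]
```

Request:
{"name": "servo_tool", "arguments": {
  "series": [
    [[0.1,0.025,0,0,0,0,0],[0.2,0.05,0,0,0,0,0],[0.3,0.08,0,0,0,0,0],[0.4,0.1,0,0,0,0,0],[0.5,0.13,0,0,0,0,0],[0.6,0.16,0,0,0,0,0],[0.7,0.185,0,0,0,0,0],[0.8,0.21,0,0,0,0,0],[0.88,0.23,0,0,0,0,0],[0.94,0.25,0,0,0,0,0],[0.94,0.25,0,0,0,0,0]]
  ]
}}

```text
time_s: 11.62
tool_pos: [0.5236, 0.0405, 0.2563]
tool_rot: [-179.8, -0.1, 102.9]
force: [-0.5, 0.2, -1.6]
grip_width: 0.0272
grasp_force: 25.0
```

```bash
python3 go.py .5306 .1537 .26 102.6
```

```text
at [0.5236 0.0405 0.2563] [-1.7984e+02 -1.3000e-01  1.0291e+02] row [ 0.3627  0.1069 -0.0119] [-0.0009 -0.0007  0.0017] t 11.62 F [-0.5  0.2 -1.6] q [-27.   2.  20.  96.  -1.  83.   6.]
```

Request:
{"name": "servo_tool", "arguments": {
  "series": [
    [[0.08,0.025,0,0,0,0,0],[0.16,0.05,0,0,0,0,0],[0.24,0.08,-0.01,0,0,0,0],[0.31,0.1,-0.01,0,0,0,0],[0.362,0.107,-0.01,0,0,0,0],[0.362,0.107,-0.01,0,0,0,0],[0.362,0.107,-0.01,0,0,0,0],[0.362,0.107,-0.01,0,0,0,0],[0.362,0.107,-0.01,0,0,0,0]]
  ]
}}

```text
time_s: 12.37
tool_pos: [0.5328, 0.1455, 0.261]
tool_rot: [-180.0, 0.0, 102.3]
force: [0.4, -0.4, -1.3]
grip_width: 0.0272
grasp_force: 25.0
```

```bash
cat > rod.py <<'E'
from h import *
from go import go
def rod(c,name,z0,z1):
    P=cloud(c); o=get_obs(); t=o['tool_pos']
    d=np.linalg.norm(P[...,:2]-t[:2],axis=-1)
    for a in np.arange(z0,z1,.01):
        k=(d<.03)&(abs(P[...,2]-a)<.005)
        if k.sum()<6: continue
        q=P[k]; v=c['origin'][:2]-q[:,:2].mean(0); v/=np.linalg.norm(v); s=np.array([-v[1],v[0]])
        L=q[:,:2]@s; f=(q[:,:2]@v).max()
        print(name,a.round(3),k.sum(),'lat mid-tcp mm',((L.max()+L.min())/2*1e3-t[:2]@s*1e3).round(1),'width',(np.ptp(L)*1e3).round(1),'front-tcp',((f-t[:2]@v)*1e3).round(1),'s',s.round(2))
if __name__=='__main__':
    go(.5306,.1537,.26,102.6)
    c=cam('scene'); rod(c,'scene',.16,.33); np.savez('s5.npz',**c)
    b=cam('top'); rod(b,'top',.16,.33)
    cv2.imwrite('pics/r1.png',cv2.resize(c['frame'][60:220,190:350,::-1],(576,576)))
E
python3 rod.py
```

```text
at [0.5328 0.1455 0.261 ] [-1.7997e+02  5.0000e-02  1.0229e+02] row [ 0.0284 -0.0013  0.0033] [-0.0002  0.0003 -0.0017] t 12.37 F [ 0.4 -0.4 -1.3] q [-32.   5.  15.  92.  -1.  83.  -5.]
scene 0.18 13 lat mid-tcp mm -1.6 width 7.6 front-tcp 9.3 s [0.88 0.47]
scene 0.19 15 lat mid-tcp mm -1.5 width 7.6 front-tcp 8.1 s [0.88 0.47]
scene 0.2 14 lat mid-tcp mm -1.5 width 7.5 front-tcp 8.2 s [0.88 0.47]
scene 0.21 14 lat mid-tcp mm -1.4 width 7.5 front-tcp 8.7 s [0.88 0.47]
scene 0.22 19 lat mid-tcp mm -1.3 width 12.4 front-tcp 9.4 s [0.88 0.47]
scene 0.23 18 lat mid-tcp mm -1.3 width 7.4 front-tcp 8.8 s [0.88 0.47]
scene 0.24 12 lat mid-tcp mm -1.2 width 7.4 front-tcp 8.6 s [0.88 0.47]
scene 0.25 19 lat mid-tcp mm -2.3 width 9.8 front-tcp 9.9 s [0.88 0.47]
scene 0.26 20 lat mid-tcp mm -2.3 width 9.7 front-tcp 9.6 s [0.88 0.48]
scene 0.27 10 lat mid-tcp mm -2.2 width 9.6 front-tcp 8.6 s [0.88 0.48]
scene 0.28 68 lat mid-tcp mm -2.1 width 33.6 front-tcp 21.3 s [0.88 0.48]
scene 0.29 72 lat mid-tcp mm -0.8 width 45.3 front-tcp 18.8 s [0.88 0.47]
scene 0.3 84 lat mid-tcp mm -0.8 width 45.1 front-tcp 18.4 s [0.88 0.47]
scene 0.31 90 lat mid-tcp mm -0.7 width 49.6 front-tcp 19.5 s [0.88 0.48]
scene 0.32 92 lat mid-tcp mm -0.6 width 53.9 front-tcp 19.8 s [0.88 0.47]
```

View pics/r1.png

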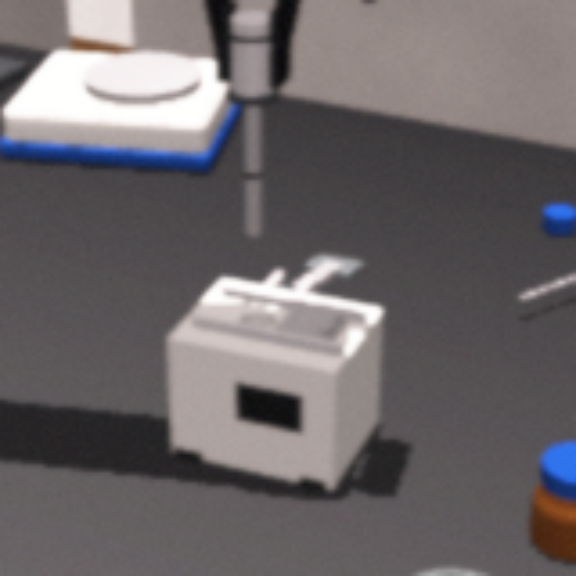

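The probe hangs upright in the fingers: tip at (253,235) in the crop, ring at (253,176), above the bore. I'll close the last few millimetres and let it settle.

Request:
{"name": "servo_tool", "arguments": {
  "series": [
    [[0.015,0,0,0,0,0,0],[0.015,0,0,0,0,0,0],[0.015,0,0,0,0,0,0],[0.015,0,0,0,0,0,0],[0.015,0,0,0,0,0,0],[0.015,0,0,0,0,0,0]]
  ]
}}

```text
time_s: 12.97
tool_pos: [0.5317, 0.152, 0.2614]
tool_rot: [180.0, 0.0, 102.5]
force: [0.3, 0.0, -1.0]
grip_width: 0.0279
grasp_force: 25.0
```

```bash
python3 go.py .5306 .1537 .26 102.6
```

```text
at [0.5317 0.152  0.2614] [179.99   0.   102.45] row [ 0.0063 -0.0024  0.0047] [ 0.      0.     -0.0008] t 12.97 F [ 0.3  0.  -1. ] q [-33.   5.  15.  92.  -1.  83.  -5.]
```

Request:
{"name": "servo_tool", "arguments": {
  "series": [
    [[0,0,0,0,0,0,0],[0,0,0,0,0,0,0],[0,0,0,0,0,0,0],[0,0,0,0,0,0,0],[0,0,0,0,0,0,0],[0,0,0,0,0,0,0]]
  ]
}}

```text
time_s: 13.47
tool_pos: [0.5317, 0.1521, 0.2614]
tool_rot: [180.0, -0.0, 102.5]
force: [-0.4, 0.5, -1.3]
grip_width: 0.0274
grasp_force: 25.0
```

```bash
python3 go.py .5306 .1537 .26 102.6
```

```text
at [0.5317 0.1521 0.2614] [179.99  -0.   102.46] row [ 0.006  -0.0024  0.0047] [ 0.     -0.     -0.0008] t 13.47 F [-0.4  0.5 -1.3] q [-33.   5.  15.  92.  -1.  83.  -5.]
```

```bash
python3 - <<'E'
from h import *
c=cam('scene'); P=cloud(c); t=get_obs()['tool_pos']
for n,c2 in (('w2',dict(np.load('w2.npz'))),('w3',dict(np.load('w3.npz'))),('scene',c)):
    Q=cloud(c2); x,y,z=Q[...,0],Q[...,1],Q[...,2]; m=(abs(z-.1)<.004)&(x>.42)&(x<.66)&(y>.06)&(y<.21)
    q=Q[m]; th=np.radians(4.9); e=np.array([[np.cos(th),np.sin(th)],[-np.sin(th),np.cos(th)]]); L=(q[:,:2]-[.5306,.1537])@e.T*1e3
    print(n,'cell-frame extents x',np.percentile(L[:,0],[.3,99.7]).round(1),'y',np.percentile(L[:,1],[.3,99]).round(1))
    m=(z<.095)&(z>.02)&(x>.42)&(x<.7)&(y>.06)&(y<.21); 
d=np.linalg.norm(P[...,:2]-t[:2],axis=-1); k=(d<.03)&(P[...,2]>.12)&(P[...,2]<.25); z=P[k][:,2]; print('rod zmin',z.min(),np.sort(z)[:5].round(4))
g=cv2.cvtColor(c['frame'],cv2.COLOR_RGB2GRAY); rows=np.argwhere(k); u=int(np.median(rows[:,1])); 
for v in range(rows[:,0].min(),rows[:,0].max()+3): print(v,g[v,u-3:u+4],P[v,u,2].round(3))
E
```

```text
w2 cell-frame extents x [-49.9  79.5] y [-50.2  49.8]
w3 cell-frame extents x [-50.2  79.3] y [-49.8  50.1]
scene cell-frame extents x [-50.5  80.3] y [-52.9  50.9]
rod zmin 0.17705919122206104 [0.1771 0.1787 0.1788 0.179  0.1799]
96 [ 68  79 105 118 121 108  86] 0.25
97 [ 67  79 103 118 120 110  90] 0.249
98 [ 64  80 103 115 118 111  87] 0.246
99 [ 68  81 105 117 118 113  90] 0.243
100 [ 67  81 104 116 119 107  90] 0.242
101 [ 69  81 104 119 120 112  92] 0.239
102 [ 68  81 102 117 121 114  88] 0.236
103 [ 67  83 102 119 120 113  91] 0.233
104 [ 67  82 104 116 119 111  91] 0.231
105 [ 67  79 100 117 119 111  89] 0.226
106 [ 70  73  94 103 106  97  80] 0.225
107 [67 65 68 70 68 67 61] 0.222
108 [69 73 78 81 79 73 72] 0.219
109 [ 71  80  97 110 110 104  86] 0.217
110 [ 69  82 103 116 120 113  93] 0.216
111 [ 70  79 103 120 119 112  91] 0.211
112 [ 74  83 102 118 122 111  92] 0.21
113 [ 76  82 104 119 121 114  91] 0.207
114 [ 72  83 103 116 120 111  90] 0.203
115 [ 69  83 105 117 120 111  92] 0.2
116 [ 74  81 101 117 121 114  92] 0.197
117 [ 73  85 102 117 117 113  93] 0.194
118 [ 73  83 102 116 121 113  92] 0.192
119 [ 70  84 103 116 121 114  93] 0.189
120 [ 74  82 101 117 122 112  95] 0.186
121 [ 74  85 106 118 119 113  94] 0.184
122 [ 73  82 103 117 119 114  94] 0.183
123 [ 72  81  99 111 114 110  91] 0.179
124 [76 77 85 91 96 89 80] -0.001
125 [74 74 76 78 79 78 76] -0.001
```

Both wrist views agree with the cell geometry. The ring is at z≈0.221, so it has 0.12 m to go down. First part, with the centring fix:

Request:
{"name": "servo_tool", "arguments": {
  "series": [
    [[0.006,-0.0024,0,0,0,0,0],[0.006,-0.0024,0,0,0,0,0],[0.006,-0.0024,0.04,0,0,0,0],[0.006,-0.0024,0.08,0,0,0,0],[0.006,-0.0024,0.12,0,0,0,0],[0.006,-0.0024,0.16,0,0,0,0],[0.006,-0.0024,0.19,0,0,0,0],[0.006,-0.0024,0.2,0,0,0,0],[0.006,-0.0024,0.2,0,0,0,0],[0.006,-0.0024,0.2,0,0,0,0],[0.006,-0.0024,0.2,0,0,0,0]]
  ]
}}

```text
time_s: 14.43
tool_pos: [0.5311, 0.1538, 0.2021]
tool_rot: [179.9, -0.0, 102.5]
force: [0.4, -0.1, -1.2]
grip_width: 0.0276
grasp_force: 25.0
```

```bash
python3 - <<'E'
from h import *
from go import go
go(.5306,.1537,.1412,102.6)
c=cam('scene'); cv2.imwrite('pics/r2.png',cv2.resize(c['frame'][95:185,220:310,::-1],(576,576),interpolation=cv2.INTER_CUBIC))
E
```

```text
at [0.5311 0.1538 0.2021] [ 1.7992e+02 -1.0000e-02  1.0245e+02] row [-1.000e-04 -2.000e-03  2.029e-01] [ 0.0004 -0.0001 -0.0008] t 14.43 F [ 0.4 -0.1 -1.2] q [-33.   6.  15.  97.  -2.  76.  -5.]
```

View pics/r2.png

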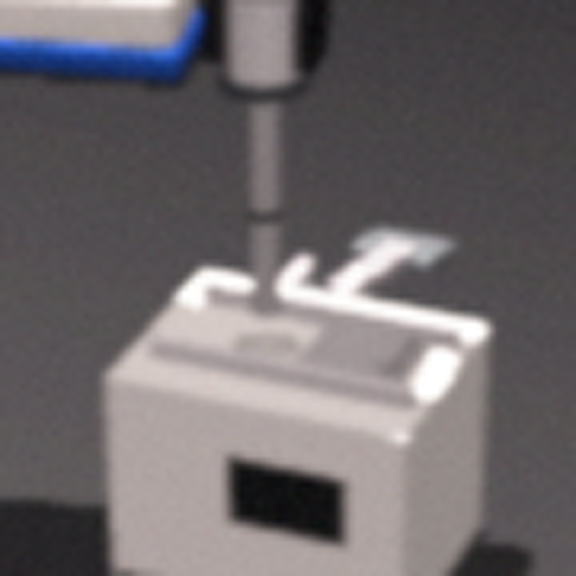

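The tip (265,308) is right above the bore (268,343) and about 15 mm up. I'll lower it.

Request:
{"name": "servo_tool", "arguments": {
  "series": [
    [[0,-0.001,0.02,0,0,0,0],[0,-0.001,0.045,0,0,0,0],[0,-0.001,0.07,0,0,0,0],[0,-0.001,0.095,0,0,0,0],[0,-0.001,0.12,0,0,0,0],[0,-0.001,0.145,0,0,0,0],[0,-0.001,0.17,0,0,0,0],[0,-0.001,0.19,0,0,0,0],[0,-0.001,0.2,0,0,0,0],[0,-0.001,0.2,0,0,0,0],[0,-0.001,0.2,0,0,0,0],[0,-0.001,0.2,0,0,0,0]]
  ]
}}

```text
time_s: 15.48
tool_pos: [0.5307, 0.1537, 0.1418]
tool_rot: [179.9, -0.0, 102.5]
force: [0.6, -0.3, -0.8]
grip_width: 0.0273
grasp_force: 25.0
```

Request:
{"name": "servo_tool", "arguments": {
  "series": [
    [[0,0,0,0,0,0,0],[0,0,0,0,0,0,0],[0,0,0,0,0,0,0],[0,0,0,0,0,0,0],[0,0,0,0,0,0,0],[0,0,0,0,0,0,0],[0,0,0,0,0,0,0],[0,0,0,0,0,0,0]]
  ]
}}

```text
time_s: 16.15
tool_pos: [0.5303, 0.1536, 0.1414]
tool_rot: [180.0, -0.0, 102.5]
force: [-0.3, -0.3, -1.0]
grip_width: 0.0273
grasp_force: 25.0
```

```bash
python3 - <<'E'
from h import *
from go import go
go(.5306,.1537,.1412,102.6); print(get_obs()['joint_velocities'].round(2))
c=cam('scene'); P=cloud(c); x,y,z=P[...,0],P[...,1],P[...,2]; m=(y>.29)&(y<.35)&(x>.45)&(x<.6)&(z>.03)&(z<.15); print('paddle',P[m].mean(0))
cv2.imwrite('pics/r3.png',cv2.resize(c['frame'][95:185,220:310,::-1],(576,576),interpolation=cv2.INTER_CUBIC))
E
```

```text
at [0.5303 0.1536 0.1414] [180.    -0.   102.46] row [0.     0.0011 0.0006] [ 0.     -0.     -0.0008] t 16.15 F [-0.3 -0.3 -1. ] q [-32.   8.  15. 102.  -2.  70.  -4.]
[-0.02  0.05 -0.   -0.06  0.01  0.05  0.12]
paddle [0.51913178 0.31076428 0.0698822 ]
```

View pics/r3.png

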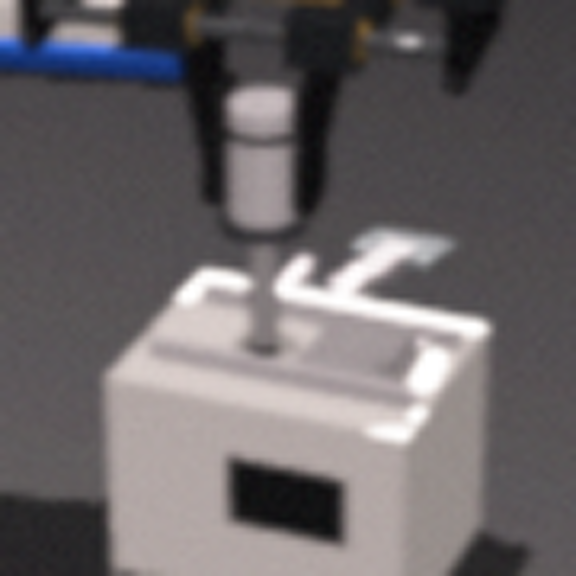

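The rod is in the bore with its ring at the rim (265,348). The lever is still latched and the arm is still, so I'm handing in.

```bash
python3 -c "
from h import *
print(env.sign_off())"
```

```text
the job is handed in; nothing more can be done
None
```

I handed the job in, but the sign-off gave no verdict: the lever is latched, and the dip probe is held still and upright in the bore, its ring about level with the top face and the TCP within about 1 mm of the measured bore axis. The first press didn't latch because the fingers end about 25 mm above the reported TCP; the second did.

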